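Slide the chocolate mould to its place and take its temperature

TASK

Slide the full blue chocolate mould across the counter, without lifting it, until it lies inside the green tape rectangle, its long side along the rectangle's long side. Then pick up the infrared thermometer, point its lens down at the white chocolate in the middle of the mould from about 10 cm away and hold it steady on it for a second, and lay the thermometer back down, handle flat, in the middle of its red mat without dropping it. Leave everything else on the counter where it stands.

Things in the scene. Friction and masses are not known exactly. Their poses are not given: they have to be found in the camera images.
- mould: blue chocolate mould full of set chocolates, a flat block 196 (x) x 124 (y) x 26 mm high, about 0.6 kg, loose on the counter. Origin: centre of its underside; x along its long side, z up. Half a turn makes no difference.
- white_chocolate (a point): centre of the top face of the only white chocolate, a disc 30 mm across in the very middle of the mould among 14 dark ones; 26 mm above the mould's underside
- outline: rectangle of flat green tape stuck on the counter, 220 (x) x 148 (y) mm inside, tape 8 mm wide. Origin: its centre on the counter; x along its long side
- mat: red mat fixed on the counter, 200 (x) x 90 (y) x 3 mm thick, the thermometer's place. Origin: centre of its underside; x along its long side
- thermometer: white hand-held infrared thermometer, about 0.14 kg, lying on the red mat. Its straight handle is 110 mm long (x), 30 mm wide (y), 28 mm high; origin: centre of the handle's underside, z up. At the +x end a grey barrel, 30 mm in diameter, 50 mm long, slopes down and forward; its highest point is 61 mm above the underside. Grip the handle near its middle, across its width.
- lens: the thermometer's lens: centre of the barrel's front face, fixed 88 mm ahead of the thermometer's origin (x) and 17 mm above its underside. Its x axis is the line of sight, out of the lens, 0.70 rad (40 degrees) below the handle's x axis
- sieve: brass sieve ring, 130 mm across, 45 mm high, bystander. Origin: centre of its underside
- bowl: white bowl, 120 mm across, 50 mm high, bystander. Origin: centre of its underside
- jar: amber jar, 72 mm across, 90 mm high, bystander. Origin: centre of its underside
- spatula: spatula lying flat, bystander. Origin: under its middle, handle to -x
- bars: copper-coloured packet, 150 x 75 x 30 mm, bystander. Origin: centre of its underside
- spare_mould: empty clear mould, 196 x 124 x 24 mm, bystander. Origin: centre of its underside
- tin: steel tin, 70 mm across, 70 mm high, bystander. Origin: centre of its underside

How it is judged:
On the way, in this order (a step that is already met when the one before it is completed fails the run):
1. the mould lies inside the tape rectangle, released and at rest (x of mould in the frame of outline between -0.018 and 0.018 m and y of mould in the frame of outline between -0.018 and 0.018 m and angle between the x axis of mould and the x axis of outline, either way round below 0.17 rad and height (world z) of mould below 0.006 m and linear speed of mould below 0.02 m/s and contact force between each of the arm, the fingers and mould below 0.1 N), for 0.2 s.
2. the held thermometer looks down at the white chocolate from 5 to 16 cm, steady for 0.8 s (x of mould in the frame of outline between -0.018 and 0.018 m and y of mould in the frame of outline between -0.018 and 0.018 m and angle between the x axis of mould and the x axis of outline, either way round below 0.17 rad and height (world z) of mould below 0.006 m and x of white_chocolate in the frame of lens between 0.05 and 0.16 m and y of white_chocolate in the frame of lens between -0.02 and 0.02 m and z of white_chocolate in the frame of lens between -0.02 and 0.02 m and angle between lens's own x axis and vertical above 1.92 rad and contact force between the fingers and thermometer above 0.3 N and linear speed of thermometer below 0.03 m/s), for 0.8 s.
At the end, for the whole second after the job is handed in: mould inside the tape rectangle: centre within 18 mm along each side, long sides parallel within 0.17 rad (either way round), on the counter; thermometer upright (0.15 rad) on the red mat, origin within 60 mm of the mat's centre along the mat and 30 mm across; both at rest (x of mould in the frame of outline between -0.018 and 0.018 m and y of mould in the frame of outline between -0.018 and 0.018 m and angle between the x axis of mould and the x axis of outline, either way round below 0.17 rad and height (world z) of mould below 0.006 m and x of thermometer in the frame of mat between -0.06 and 0.06 m and y of thermometer in the frame of mat between -0.03 and 0.03 m and angle between thermometer's own z axis and vertical below 0.15 rad and height (world z) of thermometer between 0.001 and 0.008 m and linear speed of each of thermometer, mould below 0.02 m/s); the robot touches nothing.
It fails at once if the mould is lifted (over 12 mm) or tipped (over 0.15 rad) (height (world z) of mould above 0.012 m or angle between mould's own z axis and vertical above 0.15 rad).
It fails at once if the thermometer is let go in the air (more than about 20 mm above its mat) (height (world z) of thermometer above 0.025 m and contact force between the fingers and thermometer below 0.02 N).
It fails at once if a bystander is moved more than 20 mm (distance of any of sieve, bowl, jar, spatula, bars, spare_mould, tin from where it was at the start of the episode above 0.02 m).
It also fails if it takes over 61 s, if anything falls off the work surface, if the arm or the gripper's body presses on something with over 40 N, if the wrist force passes 120 N, or if a joint passes its speed limit or range.

ROBOT

A 6-joint arm with a two-finger parallel gripper is mounted at the origin on the work surface. World frame = base frame: x ahead of the robot, y to its left, z up, the work surface at z = 0. Lengths are in m, angles in rad, forces in N, time in s.
With the tool pointing down it reaches from about 0.375 to 0.9 m from the base axis. Payload 3.1 kg.
Tool frame: the origin (TCP) lies between the finger pads; the fingertips stand 17 mm ahead of it and the grasp point (between the pads) lies 2 mm behind it; z points along the fingers, y is the direction in which the jaws open and shut (so a half turn about z gives the same grasp; the last joint's range is limited). The gripper opens to 87 mm and grips with 3 to 60 N. Pads are 19 mm wide; open, the fingers measure 117 mm over their backs; the gripper's body (75 mm by 190 mm) begins 51 mm behind the grasp point.
Start: joints at [0.969, 0.527, 1.433, -0, 1.181, -0.178], TCP at [0.257, 0.57, 0.24] pointing down, gripper open.
Joint ranges: [-3.08, 3.08], [-0.75, 2.2], [0.22, 2.44], [-1.43, 4.57], [0, 2.65], [-2.85, 2.85]. Speed limits (rad/s): [2.79, 2.79, 3.14, 3.14, 3.14, 3.14].

INTERFACE

Orientations are given as a 3x3 rotation matrix whose columns are the frame's x, y, z axes.
In Python, from workcell import ctrl gives the robot as it stands.
- The arm moves only by the tool jog_arm, never from a script. Its argument "steps" is a list of rows, each an object of numbers: "dx", "dy", "dz": the shift along the tool's x, y, z in mm; "rx", "ry", "rz": the turn, a rotation vector about the tool's x, y, z in degrees. A call has 1 to 20 rows; each row shifts and turns the commanded pose from where the row before left it, along the tool's axes as they then stand; what a row does not reach is not made up. A row lasts 1/10 s, in which the tool goes at most 50 mm and 8.59 degrees, less where a joint would pass 70% of its speed; a pose out of reach is approached as far as the arm can. A call is refused whole if a number of a shift passes 50 or a number of a turn 8.59, either way. A call with a gripper value outside its range is refused whole. "hand" is the opening, from 0 (shut) to 1 (fully open), set as the call begins (left out, the last holds). The fingers move at their own pace and stop on an object; the grip force is fixed at half the most. Time passes only in rows, so rows that do not move let the fingers close. It gives the time, the measured TCP pose, the force and the opening at its end, in the units of the state.
- ctrl.sense(): the state, without advancing time (a new reading comes with each control period).
- ctrl.grab_frame(name): name is "scene" or "top" or "wrist"; returns the picture (400x640x3 uint8, red, green, blue); there is no depth.
- ctrl.camera_model(name): a dict with "fx", "fy", "cx", "cy" (pixels), "pose" (4x4, takes a point from camera to world coordinates). Camera axes: x right, y down, z forward; pixel columns grow to the right and rows downward; lengths in m; the calibration is good to about 2 mm. The wrist camera is an equidistant fisheye: a pixel r from the principal point sees the ray r / f radians off the axis. A picture is of the moment at which its call begins: read the wrist's pose just before it. camera_model takes no time and is no camera call; for the wrist camera it gives the pose at the moment of the call.
- ctrl.finish_job(): hands the job in, once; it reports no verdict.
The state is a dict: "clock": time; "joint_positions": joint angles; "dq": joint speeds; "tau": joint torques, N m; "tool_pos": TCP position; "orientation": TCP orientation; "wrist_force": force on the tool from outside, world axes, zero at the start; "moment": the same for the moment, N m; "opening": finger opening in m.
Only numpy, scipy, OpenCV 4.12 (cv2) and the standard library are available. Lean on these libraries where they do the work, as an engineer would, in place of code of your own. Each camera call takes 0.05 s, during which the arm holds its last target. There are 200 camera calls.

## Working session

There is one attempt and no reset: what is moved stays moved. The work goes in short steps, Python scripts to look and compute and a tool call to move; the robot and the scene stay as the last step left them, time stands still between calls to the robot, and variables do not carry over. Pictures are saved under pics/ and viewed, about 8 in all and at most 12, crops included, and the job is handed in when it is done.

Besides the shell and the picture viewer there is one more tool, called after "Emit:" by a JSON object that holds its "api" and its "payload". jog_arm: Moves the arm, as the interface text tells. Its arguments: {"type":"object","properties":{"steps":{"type":"array","items":{"type":"object","properties":{"dx":{"type":"number"},"dy":{"type":"number"},"dz":{"type":"number"},"rx":{"type":"number"},"ry":{"type":"number"},"rz":{"type":"number"}}}},"hand":{"type":"number"}},"required":["steps"]}

```bash
mkdir -p pics; python3 - <<'E'
from workcell import ctrl
import cv2,numpy as np
np.set_printoptions(precision=4,suppress=True)
for n in("top","scene"):
    f=ctrl.grab_frame(n); cv2.imwrite(f"pics/{n}0.png",f[:,:,::-1]); m=ctrl.camera_model(n); print(n,m)
print(ctrl.sense())
E
```

```text
top {'fx': 478.1610170702436, 'fy': 478.1610170702436, 'cx': 314.286721031345, 'cy': 208.3223570899877, 'pose': array([[-0.011 , -0.9903,  0.1385,  0.3372],
       [-0.9999,  0.0113,  0.0017,  0.0089],
       [-0.0033, -0.1385, -0.9904,  1.6407],
       [ 0.    ,  0.    ,  0.    ,  1.    ]])}
scene {'fx': 370.21110614137274, 'fy': 370.21110614137274, 'cx': 315.74019427105674, 'cy': 194.0751935663151, 'pose': array([[ 0.8814,  0.2983, -0.3663,  0.9623],
       [ 0.4722, -0.5795,  0.6643, -0.7453],
       [-0.0141, -0.7585, -0.6516,  0.7934],
       [ 0.    ,  0.    ,  0.    ,  1.    ]])}
{'clock': 0.1, 'joint_positions': array([ 0.9685,  0.5284,  1.4338, -0.    ,  1.1814, -0.1785]), 'dq': array([ 0.001 , -0.0006, -0.0028, -0.0003,  0.0003, -0.0004]), 'tau': array([  0.0007, -44.098 , -17.7151,   0.0635,   0.0533,  -0.    ]), 'tool_pos': array([0.2566, 0.5692, 0.2387]), 'orientation': array([[-0.9115,  0.4112, -0.0011],
       [ 0.4112,  0.9115, -0.0016],
       [ 0.0003, -0.002 , -1.    ]]), 'wrist_force': array([-0.2728, -0.0726,  0.4472]), 'moment': array([ 0.0084, -0.0056, -0.006 ]), 'opening': 0.08653590127708903}
```

View pics/top0.png

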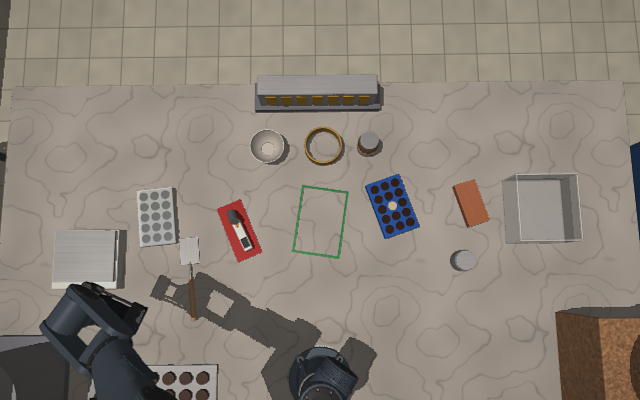

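View pics/scene0.png

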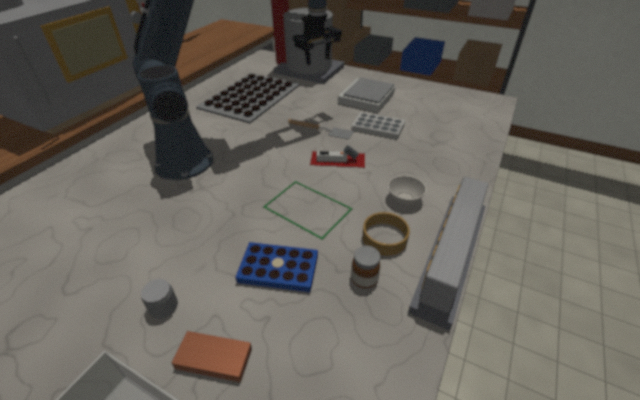

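The top view shows the mould at about (392,206), the green rectangle at about (321,221), and the red mat at about (239,230). The thermometer's barrel is at the far end, around (233,217). The jar is at (369,145) and the tin at (462,260). The scene view agrees.

```bash
cat > h.py <<'E'
import cv2,numpy as np
from workcell import ctrl
np.set_printoptions(precision=4,suppress=True)
def cast(m,uv,z,fish=False):
    uv=np.atleast_2d(np.asarray(uv,float)); a=(uv-[m['cx'],m['cy']])/[m['fx'],m['fy']]
    if fish:
        r=np.linalg.norm(a,axis=1,keepdims=True); d=np.hstack([a*np.sin(r)/np.maximum(r,1e-9),np.cos(r)])
    else: d=np.hstack([a,np.ones((len(a),1))])
    P=m['pose']; d=d@P[:3,:3].T; o=P[:3,3]
    return (o+d*((z-o[2])/d[:,2:]))[:,:2]
def rect(pts):
    (c,(w,h),ang)=cv2.minAreaRect((pts*1000).astype(np.float32))
    if w<h: w,h,ang=h,w,ang+90
    return np.array(c)/1000,w,h,(ang+90)%180-90
def blob(mask):
    cs,_=cv2.findContours(mask.astype(np.uint8),cv2.RETR_EXTERNAL,cv2.CHAIN_APPROX_NONE)
    c=max(cs,key=cv2.contourArea); return c[:,0,:]
def hsv(f): return cv2.cvtColor(f,cv2.COLOR_RGB2HSV)
def box(H,b):
    m=np.zeros(H.shape[:2],bool); m[b[1]:b[3],b[0]:b[2]]=1; return m
def blue(H): return cv2.inRange(H,(100,120,50),(130,255,255))>0
def green(H): return cv2.inRange(H,(50,80,50),(90,255,255))>0
def red(H): return (cv2.inRange(H,(0,150,90),(6,255,255))|cv2.inRange(H,(172,150,90),(180,255,255)))>0
E
python3 - <<'E'
from h import *
f=cv2.imread('pics/top0.png')[:,:,::-1].copy(); H=hsv(f); m=ctrl.camera_model('top')
b=box(H,(340,160,440,250)); c=blob(blue(H)&b); print('mould z13',*rect(cast(m,c,.02)))
print('outline',*rect(cast(m,blob(green(H)&box(H,(280,170,360,270))),0)))
print('mat',*rect(cast(m,blob(red(H)&box(H,(205,185,275,275))),.003)))
w=(H[...,1]<60)&(H[...,2]>150)&box(H,(225,205,262,255)); print('therm white',*rect(cast(m,blob(w),.03)))
w=(H[...,1]<60)&(H[...,2]>190)&box(H,(386,198,400,214)); print('white',cast(m,blob(w).mean(0),.026))
for n,p in dict(sieve=(324,146),bowl=(268,147),jar=(369,143),tin=(461,259),bars=(470,203),spt=(192,250),mould2=(157,217)).items(): print(n,cast(m,p,.03))
cv2.imwrite('pics/c1.png',cv2.resize(f[165:275,205:435],None,fx=3.4,fy=3.4,interpolation=cv2.INTER_CUBIC)[:,:,::-1])
E
```

```text
mould z13 [ 0.5697 -0.253 ] 194.3551788330078 125.31412506103516 18.8734073638916
outline [ 0.5224 -0.0077] 234.5624542236328 162.17503356933594 -9.032524108886719
mat [0.4938 0.2721] 197.06594848632812 87.28407287597656 22.384170532226562
therm white [0.5032 0.2217] 147.11947631835938 57.92028045654297 0.2565796375274658Traceback (most recent call last):
  File "<stdin>", line 7, in <module>
  File "h.py", line 17, in blob
    c=max(cs,key=cv2.contourArea); return c[:,0,:]
ValueError: max() iterable argument is empty
```

```bash
python3 - <<'E'
from h import *
f=cv2.imread('pics/top0.png')[:,:,::-1].copy(); H=hsv(f); m=ctrl.camera_model('top')
print(f[206,392],H[206,392],f[240,245],f[217,233])
for n,p,z in [('white',(392,206),.026),('sieve',(324,146),.03),('bowl',(268,147),.03),('jar',(369,143),.06),('tin',(461,259),.05),('bars',(470,203),.03),('spt',(192,250),0),('spthandleEnd',(193,318),0)]: print(n,cast(m,p,z))
cv2.imwrite('pics/c1.png',cv2.resize(f[190:270,205:275],None,fx=7,fy=7,interpolation=cv2.INTER_CUBIC)[:,:,::-1])
E
```

```text
[192 175 139] [ 20  70 192] [62 59 60] [73 74 74]
white [[ 0.568  -0.2534]]
sieve [[ 0.7801 -0.0243]]
bowl [[0.7788 0.1697]]
jar [[ 0.7805 -0.1769]]
tin [[ 0.385  -0.4716]]
bars [[ 0.5747 -0.5183]]
spt [[0.4273 0.4322]]
spthandleEnd [[0.1993 0.4233]]
```

View pics/c1.png

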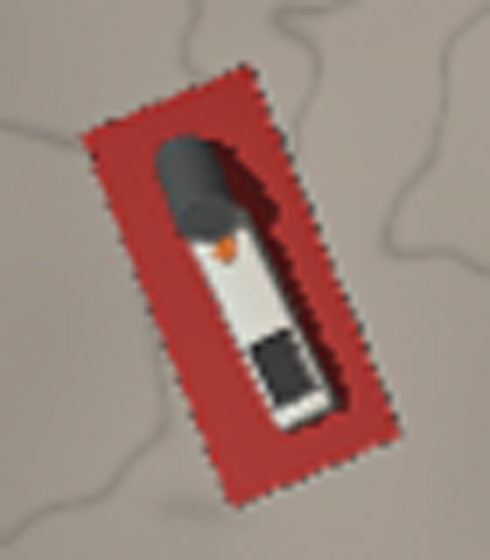

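Emit:
{"api": "jog_arm", "payload": {"steps": [{"rz": 7.8},{"rz": 7.8},{"rz": 7.8},{"rz": 7.8},{"rz": 7.8},{"rz": 7.8},{"dx": -45,"dy": 1},{"dx": -45,"dy": 1},{"dx": -45,"dy": 1},{"dx": -45,"dy": 1},{"dx": -45,"dy": 1},{"dx": -45,"dy": 1},{"dx": -45,"dy": 1},{"dx": -45,"dy": 1},{"dx": -45,"dy": 1},{"dx": -45,"dy": 1},{"dx": -45,"dy": 1},{"dx": -45,"dy": 1},{"dx": -45,"dy": 1},{"dx": -45,"dy": 1}], "hand": 1}}

```text
invalid input
```

Emit:
{"api": "jog_arm", "payload": {"steps": [{"dx": 0,"dy": 0,"dz": 0,"rx": 0,"ry": 0,"rz": 7.8}]}}

```text
clock: 0.2
tool_pos: [0.2567, 0.5693, 0.2388]
orientation: [[-0.846, 0.534, -0.001], [0.534, 0.846, -0.001], [0.0, -0.002, -1.0]]
wrist_force: [-0.7, -0.5, -0.5]
opening: 0.087
```

Emit:
{"api": "jog_arm", "payload": {"steps": [{"rz": 7.8},{"rz": 7.8},{"rz": 7.8},{"rz": 7.8},{"rz": 7.8},{"dx": -45,"dy": 1},{"dx": -45,"dy": 1},{"dx": -45,"dy": 1},{"dx": -45,"dy": 1},{"dx": -45,"dy": 1},{"dx": -45,"dy": 1},{"dx": -45,"dy": 1},{"dx": -45,"dy": 1},{"dx": -45,"dy": 1},{"dx": -45,"dy": 1},{"dx": -45,"dy": 1},{"dx": -45,"dy": 1},{"dx": -45,"dy": 1},{"dx": -45,"dy": 1}]}}

```text
invalid input
```

Rows apparently need every field, so I'll fill in all six.

Emit:
{"api": "jog_arm", "payload": {"steps": [{"dx": 0,"dy": 0,"dz": 0,"rx": 0,"ry": 0,"rz": 7.8},{"dx": 0,"dy": 0,"dz": 0,"rx": 0,"ry": 0,"rz": 7.8},{"dx": 0,"dy": 0,"dz": 0,"rx": 0,"ry": 0,"rz": 7.8},{"dx": 0,"dy": 0,"dz": 0,"rx": 0,"ry": 0,"rz": 7.8},{"dx": 0,"dy": 0,"dz": 0,"rx": 0,"ry": 0,"rz": 7.8},{"dx": -45,"dy": 1,"dz": 0,"rx": 0,"ry": 0,"rz": 0},{"dx": -45,"dy": 1,"dz": 0,"rx": 0,"ry": 0,"rz": 0},{"dx": -45,"dy": 1,"dz": 0,"rx": 0,"ry": 0,"rz": 0},{"dx": -45,"dy": 1,"dz": 0,"rx": 0,"ry": 0,"rz": 0},{"dx": -45,"dy": 1,"dz": 0,"rx": 0,"ry": 0,"rz": 0},{"dx": -45,"dy": 1,"dz": 0,"rx": 0,"ry": 0,"rz": 0},{"dx": -45,"dy": 1,"dz": 0,"rx": 0,"ry": 0,"rz": 0},{"dx": -45,"dy": 1,"dz": 0,"rx": 0,"ry": 0,"rz": 0},{"dx": -45,"dy": 1,"dz": 0,"rx": 0,"ry": 0,"rz": 0},{"dx": -45,"dy": 1,"dz": 0,"rx": 0,"ry": 0,"rz": 0},{"dx": -45,"dy": 1,"dz": 0,"rx": 0,"ry": 0,"rz": 0},{"dx": -45,"dy": 1,"dz": 0,"rx": 0,"ry": 0,"rz": 0},{"dx": -45,"dy": 1,"dz": 0,"rx": 0,"ry": 0,"rz": 0},{"dx": -45,"dy": 1,"dz": 0,"rx": 0,"ry": 0,"rz": 0}]}}

```text
clock: 2.1
tool_pos: [0.4746, -0.0235, 0.2394]
orientation: [[-0.324, 0.946, -0.0], [0.946, 0.324, 0.0], [0.0, -0.0, -1.0]]
wrist_force: [0.9, 0.5, 0.8]
opening: 0.087
```

Emit:
{"api": "jog_arm", "payload": {"steps": [{"dx": -43,"dy": 2,"dz": 0,"rx": 0,"ry": 0,"rz": 0},{"dx": -43,"dy": 2,"dz": 0,"rx": 0,"ry": 0,"rz": 0},{"dx": -43,"dy": 2,"dz": 0,"rx": 0,"ry": 0,"rz": 0},{"dx": -43,"dy": 2,"dz": 0,"rx": 0,"ry": 0,"rz": 0},{"dx": -43,"dy": 2,"dz": 0,"rx": 0,"ry": 0,"rz": 0},{"dx": -43,"dy": 2,"dz": 0,"rx": 0,"ry": 0,"rz": 0},{"dx": -43,"dy": 2,"dz": 0,"rx": 0,"ry": 0,"rz": 0},{"dx": -43,"dy": 2,"dz": 0,"rx": 0,"ry": 0,"rz": 0},{"dx": 0,"dy": 0,"dz": 40,"rx": 0,"ry": 0,"rz": 0},{"dx": 0,"dy": 0,"dz": 40,"rx": 0,"ry": 0,"rz": 0},{"dx": 0,"dy": 0,"dz": 40,"rx": 0,"ry": 0,"rz": 0},{"dx": 0,"dy": 0,"dz": 40,"rx": 0,"ry": 0,"rz": 0},{"dx": 0,"dy": 0,"dz": 30,"rx": 0,"ry": 0,"rz": 0},{"dx": 0,"dy": 0,"dz": 20,"rx": 0,"ry": 0,"rz": 0},{"dx": 0,"dy": 0,"dz": 5,"rx": 0,"ry": 0,"rz": 0}]}}

```text
clock: 3.6
tool_pos: [0.599, -0.3403, 0.0207]
orientation: [[-0.324, 0.946, -0.006], [0.946, 0.324, 0.004], [0.006, -0.004, -1.0]]
wrist_force: [-0.2, 0.8, -0.6]
opening: 0.0871
```

```bash
python3 - <<'E'
from h import *
f=ctrl.grab_frame('wrist'); cv2.imwrite('pics/w1.png',f[:,:,::-1])
E
```

```text
(no output)
```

View pics/w1.png

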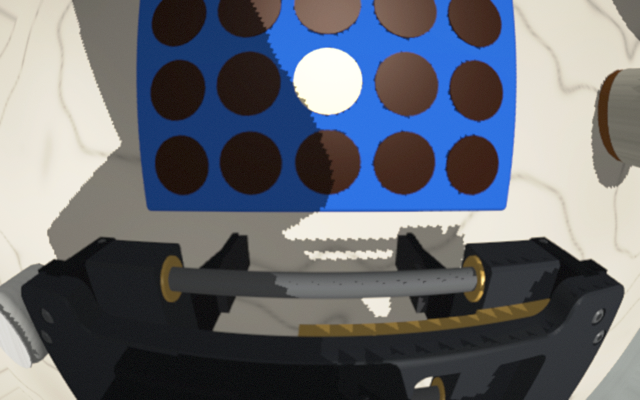

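The fingers straddle the mould's long side and are centred on it: the white disc is at (328,80) and the finger midpoint at about (322,270). Next I push straight, then along an arc.

Emit:
{"api": "jog_arm", "payload": {"steps": [{"dx": 5,"dy": 0,"dz": -4,"rx": 0,"ry": 0,"rz": 0},{"dx": 8,"dy": 0,"dz": 0,"rx": 0,"ry": 0,"rz": 0},{"dx": 10,"dy": 0,"dz": 0,"rx": 0,"ry": 0,"rz": 0},{"dx": 10,"dy": 0,"dz": 0,"rx": 0,"ry": 0,"rz": 0},{"dx": 10,"dy": 0,"dz": 0,"rx": 0,"ry": 0,"rz": 0},{"dx": 10,"dy": 0,"dz": 0,"rx": 0,"ry": 0,"rz": 0},{"dx": 10,"dy": 0,"dz": 0,"rx": 0,"ry": 0,"rz": 0},{"dx": 10,"dy": 0,"dz": 0,"rx": 0,"ry": 0,"rz": 0},{"dx": 10,"dy": 0,"dz": 0,"rx": 0,"ry": 0,"rz": 0},{"dx": 10,"dy": 0,"dz": 0,"rx": 0,"ry": 0,"rz": 0},{"dx": 10,"dy": 0,"dz": 0,"rx": 0,"ry": 0,"rz": 0}]}}

```text
clock: 4.75
tool_pos: [0.5699, -0.2463, 0.0306]
orientation: [[-0.325, 0.946, 0.006], [0.946, 0.325, -0.006], [-0.007, 0.004, -1.0]]
wrist_force: [1.2, -5.9, 3.0]
opening: 0.0873
```

```bash
cat > mm.py <<'E'
from h import *
import sys
m=ctrl.camera_model('top'); f=ctrl.grab_frame('top'); cv2.imwrite(sys.argv[1],f[:,:,::-1]); H=hsv(f)
c=blob(blue(H)&box(H,(270,160,440,270))); r=rect(cast(m,c,.022)); print('mould',*r)
w=(H[...,1]<90)&(H[...,2]>150)
hull=np.zeros(H.shape[:2],np.uint8); cv2.fillPoly(hull,[cv2.convexHull(c)],1); hull=cv2.erode(hull,np.ones((7,7)))
try: print('white',cast(m,blob(w&(hull>0)).mean(0),.026))
except ValueError: pass
s=ctrl.sense(); print(s['clock'],s['tool_pos'],s['orientation'][:,0])
E
python3 mm.py pics/t1.png
```

```text
mould [ 0.6402 -0.173 ] 36.426368713378906 32.29231643676758 -36.37804412841797
4.8 [ 0.5688 -0.244   0.0303] [-0.3249  0.9457 -0.0039]
```

Emit:
{"api": "jog_arm", "payload": {"steps": [{"dx": 9,"dy": 0,"dz": 2,"rx": 0,"ry": 0,"rz": 0},{"dx": 9,"dy": 0,"dz": 2,"rx": 0,"ry": 0,"rz": 0},{"dx": 9,"dy": 0,"dz": 0,"rx": 0,"ry": 0,"rz": 0},{"dx": 10.2,"dy": -2.5,"dz": 0,"rx": 0,"ry": 0,"rz": 2},{"dx": 10.2,"dy": -2.5,"dz": 0,"rx": 0,"ry": 0,"rz": 2},{"dx": 10.2,"dy": -2.5,"dz": 0,"rx": 0,"ry": 0,"rz": 2},{"dx": 10.2,"dy": -2.5,"dz": 0,"rx": 0,"ry": 0,"rz": 2},{"dx": 10.2,"dy": -2.5,"dz": 0,"rx": 0,"ry": 0,"rz": 2},{"dx": 10.2,"dy": -2.5,"dz": 0,"rx": 0,"ry": 0,"rz": 2},{"dx": 10.2,"dy": -2.5,"dz": 0,"rx": 0,"ry": 0,"rz": 2},{"dx": 10.2,"dy": -2.5,"dz": 0,"rx": 0,"ry": 0,"rz": 2},{"dx": 10.2,"dy": -2.5,"dz": 0,"rx": 0,"ry": 0,"rz": 2},{"dx": 10.2,"dy": -2.5,"dz": 0,"rx": 0,"ry": 0,"rz": 2},{"dx": 10.2,"dy": -2.5,"dz": 0,"rx": 0,"ry": 0,"rz": 2}]}}

```text
clock: 6.2
tool_pos: [0.5174, -0.1156, 0.0267]
orientation: [[0.053, 0.999, 0.007], [0.999, -0.053, -0.006], [-0.005, 0.007, -1.0]]
wrist_force: [0.3, -9.7, 7.9]
opening: 0.087
```

```bash
cat > wm.py <<'E'
from h import *
import sys
m=ctrl.camera_model('wrist'); f=ctrl.grab_frame('wrist'); cv2.imwrite(sys.argv[1],f[:,:,::-1]); H=hsv(f); V=H[...,2]
c=blob(cv2.inRange(H,(100,150,30),(125,255,255))>0); print('mould',*rect(cast(m,c,.026,True)), 'px',c.min(0),c.max(0))
w=cv2.inRange(f,(140,140,120),(255,255,255)); 
hull=np.zeros(H.shape[:2],np.uint8); cv2.fillPoly(hull,[cv2.convexHull(c)],1); hull=cv2.erode(hull,np.ones((15,15)))
try: print('white',cast(m,blob((w>0)&(hull>0)).mean(0),.026,True))
except ValueError: print('no white')
s=ctrl.sense(); print(s['clock'],s['tool_pos'],s['orientation'][:,0])
E
python3 wm.py pics/w2.png
```

```text
mould [ 0.5224 -0.0426] 192.92941284179688 122.08106994628906 -3.0185317993164062 px [137   0] [506 243]
white [[ 0.5224 -0.0423]]
6.25 [ 0.5159 -0.1131  0.0263] [ 0.0556  0.9984 -0.0024]
```

View pics/w2.png

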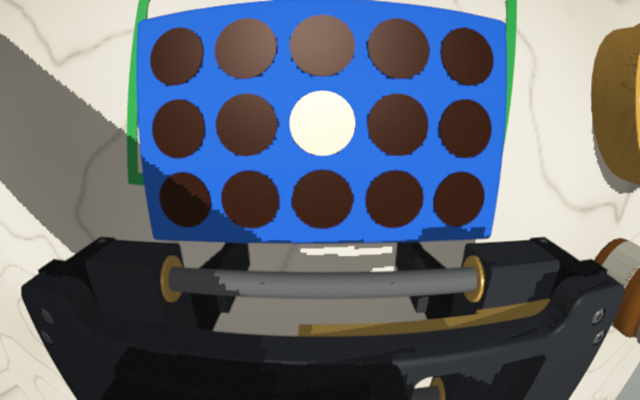

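The mould is nearly in, at (0.522,-0.042) and -3°, with 35 mm and 6° to go.

Emit:
{"api": "jog_arm", "payload": {"steps": [{"dx": 9,"dy": -2.5,"dz": 0,"rx": 0,"ry": 0,"rz": 2},{"dx": 9,"dy": -2.5,"dz": 0,"rx": 0,"ry": 0,"rz": 2},{"dx": 9,"dy": -2,"dz": 0,"rx": 0,"ry": 0,"rz": 1.5},{"dx": 5,"dy": 0,"dz": 0,"rx": 0,"ry": 0,"rz": 0},{"dx": 0,"dy": 0,"dz": 0,"rx": 0,"ry": 0,"rz": 0},{"dx": 0,"dy": 0,"dz": 0,"rx": 0,"ry": 0,"rz": 0}]}}

```text
clock: 6.85
tool_pos: [0.5115, -0.081, 0.0253]
orientation: [[0.149, 0.989, 0.002], [0.989, -0.149, -0.001], [-0.001, 0.002, -1.0]]
wrist_force: [1.3, -3.8, 3.3]
opening: 0.0869
```

```bash
python3 wm.py pics/w3.png
```

```text
mould [ 0.5247 -0.0085] 193.23995971679688 121.86506652832031 -8.601585388183594 px [138   0] [509 244]
white [[ 0.5249 -0.0084]]
6.9 [ 0.5114 -0.0809  0.0251] [ 0.1486  0.9889 -0.0006]
```

Emit:
{"api": "jog_arm", "payload": {"steps": [{"dx": -10,"dy": 0,"dz": 0,"rx": 0,"ry": 0,"rz": 0},{"dx": -30,"dy": 0,"dz": 0,"rx": 0,"ry": 0,"rz": 0},{"dx": 0,"dy": 0,"dz": -35,"rx": 0,"ry": 0,"rz": 0},{"dx": 0,"dy": 0,"dz": -45,"rx": 0,"ry": 0,"rz": 0},{"dx": 0,"dy": 0,"dz": -45,"rx": 0,"ry": 0,"rz": 0},{"dx": 0,"dy": 0,"dz": -45,"rx": 0,"ry": 0,"rz": 0},{"dx": 0,"dy": 0,"dz": -35,"rx": 0,"ry": 0,"rz": 0},{"dx": 42,"dy": -9,"dz": 0,"rx": 0,"ry": 0,"rz": 0},{"dx": 42,"dy": -9,"dz": 0,"rx": 0,"ry": 0,"rz": 0},{"dx": 42,"dy": -9,"dz": 0,"rx": 0,"ry": 0,"rz": 0},{"dx": 42,"dy": -9,"dz": 0,"rx": 0,"ry": 0,"rz": 0},{"dx": 42,"dy": -10,"dz": 0,"rx": 0,"ry": 0,"rz": 0},{"dx": 42,"dy": -10,"dz": 0,"rx": 0,"ry": 0,"rz": 0},{"dx": 42,"dy": -10,"dz": 0,"rx": 0,"ry": 0,"rz": 0},{"dx": 42,"dy": -10,"dz": 0,"rx": 0,"ry": 0,"rz": 0},{"dx": 38,"dy": -10,"dz": 0,"rx": 0,"ry": 0,"rz": 0}]}}

```text
clock: 8.5
tool_pos: [0.4736, 0.264, 0.2285]
orientation: [[0.149, 0.989, -0.004], [0.989, -0.149, -0.0], [-0.001, -0.004, -1.0]]
wrist_force: [0.8, 0.2, 0.5]
opening: 0.0871
```

Emit:
{"api": "jog_arm", "payload": {"steps": [{"dx": 0,"dy": 0,"dz": 0,"rx": 0,"ry": 0,"rz": 8},{"dx": 0,"dy": 0,"dz": 0,"rx": 0,"ry": 0,"rz": 8},{"dx": 0,"dy": 0,"dz": 0,"rx": 0,"ry": 0,"rz": 8},{"dx": 0,"dy": 0,"dz": 0,"rx": 0,"ry": 0,"rz": 8},{"dx": 0,"dy": 0,"dz": 0,"rx": 0,"ry": 0,"rz": 8},{"dx": 0,"dy": 0,"dz": 0,"rx": 0,"ry": 0,"rz": 8},{"dx": 0,"dy": 0,"dz": 0,"rx": 0,"ry": 0,"rz": 8},{"dx": 0,"dy": 0,"dz": 0,"rx": 0,"ry": 0,"rz": 0}]}}

```text
clock: 9.3
tool_pos: [0.4741, 0.262, 0.2285]
orientation: [[0.903, 0.429, -0.004], [0.429, -0.903, -0.0], [-0.004, -0.001, -1.0]]
wrist_force: [-0.3, 0.4, 0.4]
opening: 0.087
```

```bash
cat > tm.py <<'E'
from h import *
import sys
m=ctrl.camera_model('wrist'); f=ctrl.grab_frame('wrist'); cv2.imwrite(sys.argv[1],f[:,:,::-1]); H=hsv(f)
R=red(H); c=blob(R); print('mat',*rect(cast(m,c,.003,True)),'px',c.min(0),c.max(0))
hull=np.zeros(H.shape[:2],np.uint8); cv2.fillPoly(hull,[cv2.convexHull(c)],1)
w=((H[...,1]<50)&(H[...,2]>120)&(cv2.erode(hull,np.ones((5,5)))>0)).astype(np.uint8)
w=cv2.morphologyEx(w,cv2.MORPH_CLOSE,np.ones((9,9)))
c=blob(w); print('handle white',*rect(cast(m,c,.031,True)),'px',c.min(0),c.max(0))
t=ctrl.sense(); print(t['clock'],t['tool_pos'],t['orientation'][:,0],np.degrees(np.arctan2(*t['orientation'][1::-1,0])))
print('cam',m['pose'][:3,3])
E
python3 tm.py pics/w4.png
```

```text
mat [0.4959 0.2733] 197.7381134033203 88.67559814453125 22.718080520629883 px [284  74] [362 233]
handle white [0.4747 0.2595] 95.03308868408203 28.02872085571289 25.026838302612305 px [312 140] [337 221]
9.35 [0.4744 0.262  0.2286] [ 0.9021  0.4315 -0.0035] 25.563021807456387
cam [0.5468 0.2962 0.3735]
```

View pics/w4.png

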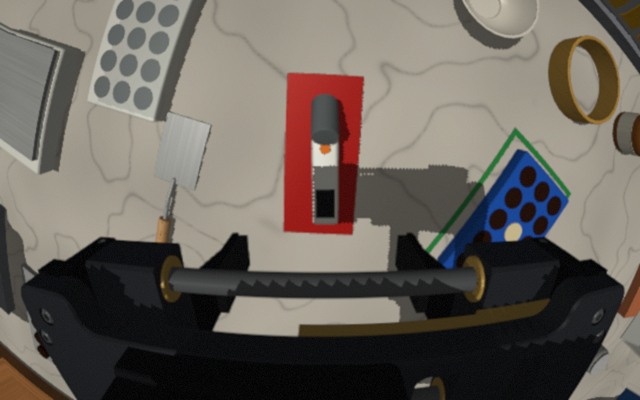

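The handle is between the fingers: white part at about (325,180), axis 25.0°, against a tool heading of 25.6°. I'll shift slightly and descend.

Emit:
{"api": "jog_arm", "payload": {"steps": [{"dx": 8,"dy": 2,"dz": 0,"rx": 0,"ry": 0,"rz": 0.5},{"dx": 0,"dy": 0,"dz": 40,"rx": 0,"ry": 0,"rz": 0},{"dx": 0,"dy": 0,"dz": 40,"rx": 0,"ry": 0,"rz": 0},{"dx": 0,"dy": 0,"dz": 40,"rx": 0,"ry": 0,"rz": 0},{"dx": 0,"dy": 0,"dz": 35,"rx": 0,"ry": 0,"rz": 0},{"dx": 0,"dy": 0,"dz": 25,"rx": 0,"ry": 0,"rz": 0},{"dx": 0,"dy": 0,"dz": 12,"rx": 0,"ry": 0,"rz": 0},{"dx": 0,"dy": 0,"dz": 8,"rx": 0,"ry": 0,"rz": 0},{"dx": 0,"dy": 0,"dz": 0,"rx": 0,"ry": 0,"rz": 0},{"dx": 0,"dy": 0,"dz": 0,"rx": 0,"ry": 0,"rz": 0}]}}

```text
clock: 10.35
tool_pos: [0.4846, 0.2644, 0.0305]
orientation: [[0.907, 0.422, 0.002], [0.422, -0.907, 0.001], [0.002, 0.0, -1.0]]
wrist_force: [-0.1, 0.2, 0.0]
opening: 0.0867
```

Emit:
{"api": "jog_arm", "payload": {"steps": [{"dx": 0,"dy": 0,"dz": 7,"rx": 0,"ry": 0,"rz": 0},{"dx": 0,"dy": 0,"dz": 0,"rx": 0,"ry": 0,"rz": 0}]}}

```text
clock: 10.55
tool_pos: [0.4839, 0.2642, 0.0228]
orientation: [[0.907, 0.421, 0.001], [0.421, -0.907, 0.0], [0.001, 0.0, -1.0]]
wrist_force: [0.7, 1.1, -0.7]
opening: 0.0869
```

Emit:
{"api": "jog_arm", "payload": {"hand": 0, "steps": [{"dx": 0,"dy": 0,"dz": 0,"rx": 0,"ry": 0,"rz": 0},{"dx": 0,"dy": 0,"dz": 0,"rx": 0,"ry": 0,"rz": 0},{"dx": 0,"dy": 0,"dz": 0,"rx": 0,"ry": 0,"rz": 0},{"dx": 0,"dy": 0,"dz": 0,"rx": 0,"ry": 0,"rz": 0},{"dx": 0,"dy": 0,"dz": 0,"rx": 0,"ry": 0,"rz": 0},{"dx": 0,"dy": 0,"dz": 0,"rx": 0,"ry": 0,"rz": 0},{"dx": 0,"dy": 0,"dz": 0,"rx": 0,"ry": 0,"rz": 0},{"dx": 0,"dy": 0,"dz": 0,"rx": 0,"ry": 0,"rz": 0}]}}

```text
clock: 11.35
tool_pos: [0.4838, 0.2641, 0.0226]
orientation: [[0.907, 0.421, 0.0], [0.421, -0.907, -0.0], [0.0, 0.0, -1.0]]
wrist_force: [0.1, 0.2, 0.1]
opening: 0.0309
```

Emit:
{"api": "jog_arm", "payload": {"steps": [{"dx": 0,"dy": 0,"dz": -10,"rx": 0,"ry": 0,"rz": 0},{"dx": 0,"dy": 0,"dz": -20,"rx": 0,"ry": 0,"rz": 0},{"dx": 0,"dy": 0,"dz": -30,"rx": 0,"ry": 0,"rz": 0},{"dx": 0,"dy": 0,"dz": -30,"rx": 0,"ry": 0,"rz": 0},{"dx": 0,"dy": 0,"dz": -30,"rx": 0,"ry": 0,"rz": 0},{"dx": 0,"dy": 0,"dz": -15,"rx": 0,"ry": 0,"rz": 0},{"dx": -7,"dy": 16,"dz": 0,"rx": 0,"ry": 0,"rz": 0},{"dx": -13,"dy": 30,"dz": 0,"rx": 0,"ry": 0,"rz": 0},{"dx": -13,"dy": 32,"dz": 0,"rx": 0,"ry": 0,"rz": 0},{"dx": -14,"dy": 32,"dz": 0,"rx": 0,"ry": 0,"rz": 0},{"dx": -14,"dy": 32,"dz": 0,"rx": 0,"ry": 0,"rz": 0},{"dx": -14,"dy": 32,"dz": 0,"rx": 0,"ry": 0,"rz": 0},{"dx": -14,"dy": 32,"dz": 0,"rx": 0,"ry": 0,"rz": 0},{"dx": -14,"dy": 32,"dz": 0,"rx": 0,"ry": 0,"rz": 0},{"dx": -14,"dy": 32,"dz": 0,"rx": 0,"ry": 0,"rz": 0},{"dx": -14,"dy": 32,"dz": 0,"rx": 0,"ry": 0,"rz": 0},{"dx": -14,"dy": 32,"dz": 0,"rx": 0,"ry": 0,"rz": 0},{"dx": -13,"dy": 32,"dz": 0,"rx": 0,"ry": 0,"rz": 0},{"dx": -10,"dy": 32,"dz": 0,"rx": 0,"ry": 0,"rz": 0}]}}

```text
clock: 13.25
tool_pos: [0.4984, -0.1689, 0.158]
orientation: [[0.907, 0.421, -0.0], [0.421, -0.907, 0.0], [-0.0, -0.0, -1.0]]
wrist_force: [1.3, -0.1, -2.2]
opening: 0.0299
```

Emit:
{"api": "jog_arm", "payload": {"steps": [{"dx": 0,"dy": 0,"dz": 0,"rx": 0,"ry": 0,"rz": -4},{"dx": 0,"dy": 0,"dz": 0,"rx": 0,"ry": 0,"rz": -7},{"dx": 0,"dy": 0,"dz": 0,"rx": 0,"ry": 0,"rz": -7},{"dx": 0,"dy": 0,"dz": 0,"rx": 0,"ry": 0,"rz": -7},{"dx": 0,"dy": 0,"dz": 0,"rx": 0,"ry": 0,"rz": -7},{"dx": 0,"dy": 0,"dz": 0,"rx": 0,"ry": 0,"rz": -7},{"dx": 0,"dy": 0,"dz": 0,"rx": 0,"ry": 0,"rz": -7},{"dx": 0,"dy": 0,"dz": 0,"rx": 0,"ry": 0,"rz": -6},{"dx": 0,"dy": 0,"dz": 0,"rx": 0,"ry": 0,"rz": -4},{"dx": 0,"dy": 0,"dz": 0,"rx": 0,"ry": 0,"rz": 0},{"dx": 0,"dy": 0,"dz": 0,"rx": 0,"ry": 0,"rz": 0}]}}

```text
clock: 14.35
tool_pos: [0.4989, -0.1675, 0.1579]
orientation: [[0.159, 0.987, 0.0], [0.987, -0.159, -0.0], [-0.0, 0.0, -1.0]]
wrist_force: [0.4, 0.2, -2.2]
opening: 0.0298
```

```bash
python3 wm.py pics/w5.png
```

```text
mould [ 0.5224 -0.0251] 192.4839630126953 92.98416900634766 -8.973228454589844 px [216   0] [427  93]
white [[ 0.5249 -0.0085]]
14.4 [ 0.499  -0.1675  0.1578] [ 0.1591  0.9873 -0.    ]
```

View pics/w5.png

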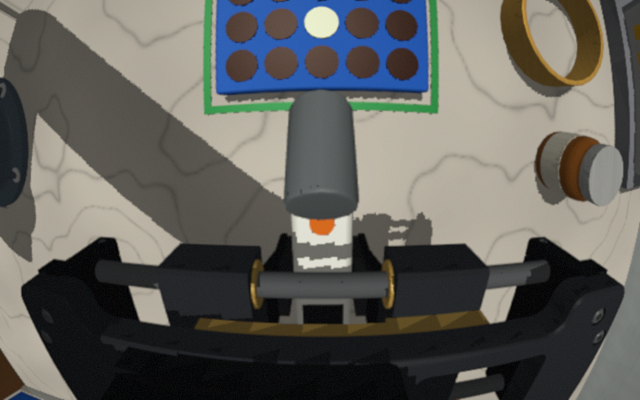

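The grip is straight: barrel at about (321,150), in line with the white disc at (321,22). Next I lower 65 mm and hold.

Emit:
{"api": "jog_arm", "payload": {"steps": [{"dx": 0,"dy": 0,"dz": 8,"rx": 0,"ry": 0,"rz": 0},{"dx": 0,"dy": 0,"dz": 15,"rx": 0,"ry": 0,"rz": 0},{"dx": 0,"dy": 0,"dz": 17,"rx": 0,"ry": 0,"rz": 0},{"dx": 0,"dy": 0,"dz": 15,"rx": 0,"ry": 0,"rz": 0},{"dx": 0,"dy": 0,"dz": 7,"rx": 0,"ry": 0,"rz": 0},{"dx": 0,"dy": 0,"dz": 3,"rx": 0,"ry": 0,"rz": 0},{"dx": 0,"dy": 0,"dz": 0,"rx": 0,"ry": 0,"rz": 0},{"dx": 0,"dy": 0,"dz": 0,"rx": 0,"ry": 0,"rz": 0},{"dx": 0,"dy": 0,"dz": 0,"rx": 0,"ry": 0,"rz": 0},{"dx": 0,"dy": 0,"dz": 0,"rx": 0,"ry": 0,"rz": 0},{"dx": 0,"dy": 0,"dz": 0,"rx": 0,"ry": 0,"rz": 0},{"dx": 0,"dy": 0,"dz": 0,"rx": 0,"ry": 0,"rz": 0},{"dx": 0,"dy": 0,"dz": 0,"rx": 0,"ry": 0,"rz": 0},{"dx": 0,"dy": 0,"dz": 0,"rx": 0,"ry": 0,"rz": 0},{"dx": 0,"dy": 0,"dz": 0,"rx": 0,"ry": 0,"rz": 0}]}}

```text
clock: 15.9
tool_pos: [0.4991, -0.1676, 0.0925]
orientation: [[0.158, 0.987, -0.0], [0.987, -0.158, -0.0], [-0.0, -0.0, -1.0]]
wrist_force: [-0.2, 0.0, -0.8]
opening: 0.0297
```

```bash
python3 - <<'E'
from h import *
f=ctrl.grab_frame('scene'); m=ctrl.camera_model('scene')
P=np.linalg.inv(m['pose'])
def px(p): c=P[:3]@np.r_[p,1]; return c[:2]/c[2]*m['fx']+[m['cx'],m['cy']]
t=ctrl.sense(); R=t['orientation'];T=t['tool_pos']
pts=dict(lens=T+R@[.085,0,.0026],back=T+R@[-.058,0,.0056],white=np.array([.5249,-.0085,.026]))
pp={k:px(v) for k,v in pts.items()}; print(pp,T)
c=pp['lens']; x0,y0=int(c[0])-60,int(c[1])-50
cr=cv2.resize(f[y0:y0+100,x0:x0+130],None,fx=6,fy=6,interpolation=cv2.INTER_CUBIC)
for v in pp.values(): cv2.circle(cr,tuple(int(q) for q in (v-[x0,y0])*6),5,(255,0,255),1)
cv2.imwrite('pics/s1.png',cr[:,:,::-1])
E
```

```text
{'lens': array([289.9097, 199.6386]), 'back': array([254.988, 229.37 ]), 'white': array([307.1069, 201.9965])} [ 0.4991 -0.1676  0.0925]
```

View pics/s1.png

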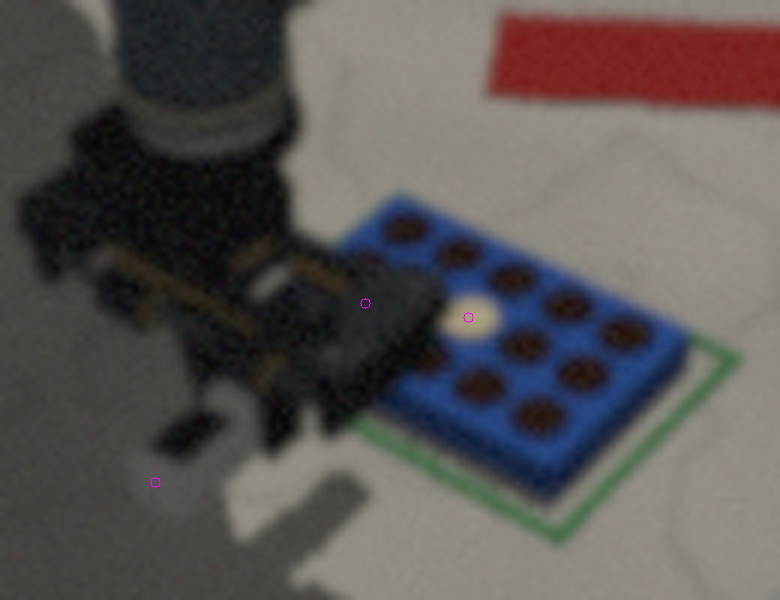

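The view is dark. The predicted lens point (365,303) falls on the barrel blob, and the back-end point (155,482) matches. I'll brighten the crop and draw the expected front-face rim to check the pitch.

```bash
python3 - <<'E'
from h import *
f=ctrl.grab_frame('scene'); m=ctrl.camera_model('scene')
P=np.linalg.inv(m['pose'])
def px(p): c=P[:3]@np.r_[p,1]; return c[:2]/c[2]*m['fx']+[m['cx'],m['cy']]
t=ctrl.sense(); R=t['orientation'];T=t['tool_pos']
x0,y0=245,165
cr=cv2.resize(f[y0:y0+70,x0:x0+90],None,fx=8,fy=8,interpolation=cv2.INTER_CUBIC)
cr=(255*(cr/255.)**.45).astype(np.uint8)
a=np.array([np.cos(.698),0,np.sin(.698)]); b=np.array([-a[2],0,a[0]]); L=np.array([.085,0,.0026])
for s,col in((0,(255,0,255)),(-.05,(255,255,0))):
    q=[(px(T+R@(L+s*a+.015*(np.cos(k)*b+np.sin(k)*np.array([0,1,0]))))-[x0,y0])*8 for k in np.linspace(0,6.28,40)]
    cv2.polylines(cr,[np.int32(q)],True,col,1)
cv2.imwrite('pics/s2.png',cr[:,:,::-1])
E
```

```text
(no output)
```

View pics/s2.png

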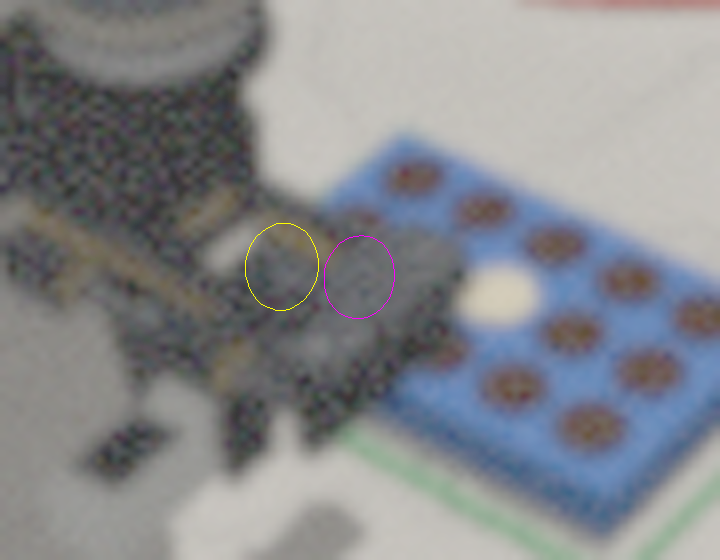

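The blob to the right is the gripper's near finger, which hides the barrel from this side. I'll check the pitch numerically against the wrist view instead, where the barrel spans rows 92 to 215.

```bash
python3 - <<'E'
from h import *
m=ctrl.camera_model('wrist'); t=ctrl.sense(); R=t['orientation'];T=t['tool_pos']; P=np.linalg.inv(m['pose'])
def px(p):
    c=P[:3]@np.r_[p,1]; r=np.hypot(*c[:2]); th=np.arctan2(r,c[2]); return np.round(c[:2]/r*th*m['fx']+[m['cx'],m['cy']],1)
for pit in(-10,0,10):
    p=np.radians(pit); a0=.698+p; Rp=np.array([[np.cos(p),0,-np.sin(p)],[0,1,0],[np.sin(p),0,np.cos(p)]])
    a=np.array([np.cos(.698),0,np.sin(.698)]); b=np.array([a[2],0,-a[0]]); L=np.array([.085,0,.0026])
    g=lambda v: px(T+R@(Rp@v))
    print(pit,'front top',g(L+.015*b),'rear top',g(L-.05*a+.015*b),'rear bot',g(L-.05*a-.015*b),'front side',g(L+[0,.015,0]),g(L-[0,.015,0]))
f=ctrl.grab_frame('wrist'); print(f[60:240:4,321].tolist())
E
```

```text
-10 front top [318.8  78.7] rear top [318.3 207.7] rear bot [319.2 222.8] front side [354.5  99.6] [283.9  99.7]
0 front top [319.2  75.9] rear top [318.5 177.5] rear bot [319.3 209.8] front side [351.3  98.9] [287.6  99.1]
10 front top [319.5  79.5] rear top [318.8 155.2] rear bot [319.4 199.7] front side [348.7 103.3] [290.8 103.4]
[[95, 75, 65], [95, 75, 63], [37, 70, 138], [38, 90, 179], [39, 91, 180], [26, 67, 134], [41, 51, 75], [91, 90, 81], [100, 105, 105], [98, 104, 103], [98, 103, 102], [102, 106, 104], [100, 105, 103], [99, 105, 104], [99, 104, 103], [99, 106, 104], [98, 105, 103], [99, 105, 103], [100, 106, 104], [100, 106, 104], [100, 105, 105], [100, 104, 103], [100, 106, 105], [100, 105, 104], [99, 105, 104], [101, 106, 104], [101, 107, 106], [100, 105, 104], [100, 106, 104], [99, 104, 103], [100, 106, 105], [100, 105, 103], [109, 114, 113], [91, 96, 95], [69, 73, 73], [69, 72, 72], [67, 72, 72], [67, 72, 70], [65, 69, 69], [66, 69, 68], [187, 101, 44], [219, 109, 31], [219, 110, 33], [218, 108, 27], [227, 225, 212]]
```

Observed barrel rows (90, 190, 218) match zero pitch with the thermometer about 6 mm further back in the grip, which is well inside tolerance. I'll hold a bit longer, then carry it back over the mat.

Emit:
{"api": "jog_arm", "payload": {"steps": [{"dx": 0,"dy": 0,"dz": 0,"rx": 0,"ry": 0,"rz": 0},{"dx": 0,"dy": 0,"dz": 0,"rx": 0,"ry": 0,"rz": 0},{"dx": 0,"dy": 0,"dz": 0,"rx": 0,"ry": 0,"rz": 0},{"dx": 0,"dy": 0,"dz": 0,"rx": 0,"ry": 0,"rz": 0},{"dx": 0,"dy": 0,"dz": -15,"rx": 0,"ry": 0,"rz": 0},{"dx": 0,"dy": 0,"dz": -25,"rx": 0,"ry": 0,"rz": 0},{"dx": 0,"dy": 0,"dz": -25,"rx": 0,"ry": 0,"rz": 0},{"dx": 20,"dy": -3,"dz": 0,"rx": 0,"ry": 0,"rz": 0},{"dx": 35,"dy": -6,"dz": 0,"rx": 0,"ry": 0,"rz": 0},{"dx": 40,"dy": -6,"dz": 0,"rx": 0,"ry": 0,"rz": 0},{"dx": 40,"dy": -6,"dz": 0,"rx": 0,"ry": 0,"rz": 0},{"dx": 40,"dy": -6,"dz": 0,"rx": 0,"ry": 0,"rz": 0},{"dx": 40,"dy": -6,"dz": 0,"rx": 0,"ry": 0,"rz": 0},{"dx": 40,"dy": -6,"dz": 0,"rx": 0,"ry": 0,"rz": 0},{"dx": 40,"dy": -6,"dz": 0,"rx": 0,"ry": 0,"rz": 0},{"dx": 40,"dy": -6,"dz": 0,"rx": 0,"ry": 0,"rz": 0},{"dx": 40,"dy": -6,"dz": 0,"rx": 0,"ry": 0,"rz": 0},{"dx": 35,"dy": -6,"dz": 0,"rx": 0,"ry": 0,"rz": 0},{"dx": 27,"dy": -6,"dz": 0,"rx": 0,"ry": 0,"rz": 0}]}}

```text
clock: 17.95
tool_pos: [0.4997, 0.277, 0.1575]
orientation: [[0.157, 0.988, 0.0], [0.988, -0.157, 0.0], [0.0, 0.0, -1.0]]
wrist_force: [0.4, -1.1, -2.3]
opening: 0.0301
```

Emit:
{"api": "jog_arm", "payload": {"steps": [{"dx": 0,"dy": 0,"dz": 0,"rx": 0,"ry": 0,"rz": 4},{"dx": 0,"dy": 0,"dz": 0,"rx": 0,"ry": 0,"rz": 7},{"dx": 0,"dy": 0,"dz": 0,"rx": 0,"ry": 0,"rz": 7},{"dx": 0,"dy": 0,"dz": 0,"rx": 0,"ry": 0,"rz": 7},{"dx": 0,"dy": 0,"dz": 0,"rx": 0,"ry": 0,"rz": 7},{"dx": 0,"dy": 0,"dz": 0,"rx": 0,"ry": 0,"rz": 7},{"dx": 0,"dy": 0,"dz": 0,"rx": 0,"ry": 0,"rz": 7},{"dx": 0,"dy": 0,"dz": 0,"rx": 0,"ry": 0,"rz": 7},{"dx": 0,"dy": 0,"dz": 0,"rx": 0,"ry": 0,"rz": 5},{"dx": 0,"dy": 0,"dz": 0,"rx": 0,"ry": 0,"rz": 0},{"dx": 0,"dy": 0,"dz": 0,"rx": 0,"ry": 0,"rz": 0}]}}

```text
clock: 19.05
tool_pos: [0.4998, 0.2747, 0.1575]
orientation: [[0.92, 0.391, -0.0], [0.391, -0.92, -0.0], [-0.0, -0.0, -1.0]]
wrist_force: [0.1, -0.4, -1.7]
opening: 0.0299
```

Emit:
{"api": "jog_arm", "payload": {"steps": [{"dx": 0,"dy": 0,"dz": 15,"rx": 0,"ry": 0,"rz": 0},{"dx": 0,"dy": 0,"dz": 30,"rx": 0,"ry": 0,"rz": 0},{"dx": 0,"dy": 0,"dz": 30,"rx": 0,"ry": 0,"rz": 0},{"dx": 0,"dy": 0,"dz": 25,"rx": 0,"ry": 0,"rz": 0},{"dx": 0,"dy": 0,"dz": 15,"rx": 0,"ry": 0,"rz": 0},{"dx": 0,"dy": 0,"dz": 8,"rx": 0,"ry": 0,"rz": 0},{"dx": 0,"dy": 0,"dz": 5,"rx": 0,"ry": 0,"rz": 0},{"dx": 0,"dy": 0,"dz": 0,"rx": 0,"ry": 0,"rz": 0},{"dx": 0,"dy": 0,"dz": 0,"rx": 0,"ry": 0,"rz": 0}]}}

```text
clock: 19.95
tool_pos: [0.5006, 0.275, 0.0304]
orientation: [[0.921, 0.39, 0.002], [0.39, -0.921, 0.001], [0.002, 0.0, -1.0]]
wrist_force: [0.8, -0.2, -0.6]
opening: 0.0298
```

Emit:
{"api": "jog_arm", "payload": {"steps": [{"dx": 0,"dy": 0,"dz": 3,"rx": 0,"ry": 0,"rz": 0},{"dx": 0,"dy": 0,"dz": 2,"rx": 0,"ry": 0,"rz": 0},{"dx": 0,"dy": 0,"dz": 1,"rx": 0,"ry": 0,"rz": 0},{"dx": 0,"dy": 0,"dz": 1,"rx": 0,"ry": 0,"rz": 0},{"dx": 0,"dy": 0,"dz": 0,"rx": 0,"ry": 0,"rz": 0},{"dx": 0,"dy": 0,"dz": 0,"rx": 0,"ry": 0,"rz": 0}]}}

```text
clock: 20.55
tool_pos: [0.5, 0.2748, 0.0226]
orientation: [[0.921, 0.389, 0.0], [0.389, -0.921, 0.0], [0.0, 0.0, -1.0]]
wrist_force: [0.1, 0.8, -1.1]
opening: 0.0298
```

Emit:
{"api": "jog_arm", "payload": {"hand": 1, "steps": [{"dx": 0,"dy": 0,"dz": 0,"rx": 0,"ry": 0,"rz": 0},{"dx": 0,"dy": 0,"dz": 0,"rx": 0,"ry": 0,"rz": 0},{"dx": 0,"dy": 0,"dz": 0,"rx": 0,"ry": 0,"rz": 0},{"dx": 0,"dy": 0,"dz": 0,"rx": 0,"ry": 0,"rz": 0},{"dx": 0,"dy": 0,"dz": 0,"rx": 0,"ry": 0,"rz": 0},{"dx": 0,"dy": 0,"dz": 0,"rx": 0,"ry": 0,"rz": 0},{"dx": 0,"dy": 0,"dz": 0,"rx": 0,"ry": 0,"rz": 0},{"dx": 0,"dy": 0,"dz": 0,"rx": 0,"ry": 0,"rz": 0}]}}

```text
clock: 21.35
tool_pos: [0.4999, 0.2748, 0.0225]
orientation: [[0.921, 0.389, 0.0], [0.389, -0.921, -0.0], [0.0, 0.0, -1.0]]
wrist_force: [0.0, 0.1, 0.2]
opening: 0.0835
```

Emit:
{"api": "jog_arm", "payload": {"steps": [{"dx": 0,"dy": 0,"dz": -10,"rx": 0,"ry": 0,"rz": 0},{"dx": 0,"dy": 0,"dz": -30,"rx": 0,"ry": 0,"rz": 0},{"dx": 0,"dy": 0,"dz": -45,"rx": 0,"ry": 0,"rz": 0},{"dx": 0,"dy": 0,"dz": -45,"rx": 0,"ry": 0,"rz": 0},{"dx": 0,"dy": 0,"dz": -45,"rx": 0,"ry": 0,"rz": 0},{"dx": 0,"dy": 0,"dz": -35,"rx": 0,"ry": 0,"rz": 0},{"dx": 0,"dy": 0,"dz": 0,"rx": 0,"ry": 0,"rz": 0},{"dx": 0,"dy": 0,"dz": 0,"rx": 0,"ry": 0,"rz": 0}]}}

```text
clock: 22.15
tool_pos: [0.5, 0.2748, 0.234]
orientation: [[0.921, 0.39, 0.002], [0.39, -0.921, 0.001], [0.002, 0.0, -1.0]]
wrist_force: [0.2, -0.3, -0.1]
opening: 0.087
```

```bash
python3 tm.py pics/w6.png; python3 mm.py pics/t6.png; python3 -c "
import cv2,numpy as np
cv2.imwrite('pics/v.png',np.vstack([cv2.imread('pics/w6.png')[:240],cv2.imread('pics/t6.png')[100:360]]))"
```

```text
mat [0.4958 0.2736] 197.88565063476562 88.42034149169922 22.50919532775879 px [286 100] [358 252]
handle white [0.4891 0.2702] 96.89617156982422 28.2420711517334 23.479642868041992 px [309 150] [334 230]
22.2 [0.4991 0.2745 0.2324] [ 0.921   0.3895 -0.0009] 22.920927935142004
cam [0.573  0.3058 0.3795]
mould [ 0.5224 -0.0098] 195.41831970214844 122.83186340332031 -8.479042053222656
white [[ 0.5227 -0.01  ]]
22.25 [0.4987 0.2744 0.2315] [ 0.9211  0.3894 -0.0028]
```

View pics/v.png

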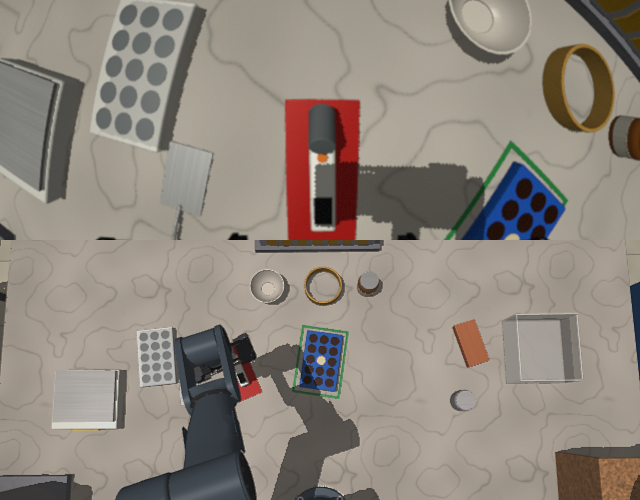

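The thermometer lies flat at about (322,170) in the wrist view, its origin within about 3 mm of the mat's centre. The mould sits centred in the tape, and the bystanders look unmoved. Handing in.

```bash
python3 -c "
from workcell import ctrl
print(ctrl.finish_job())"
```

```text
the job is handed in; nothing more can be done
None
```

The job is done and handed in at about 22 s of the 61 s allowed; the hand-in gives no verdict.

- **Mould:** I pushed it with both open fingers on its long side, first straight and then along an arc, without lifting it. At the last check its centre was about 2 mm from the rectangle's centre and its long side within 1° of the rectangle's.
- **Thermometer reading:** I gripped the handle across its middle and held it flat, with the lens about 10 cm from the white chocolate, for more than 1 s.
- **Thermometer placing:** I set it back at its original height before opening the fingers. It lies on the mat with its origin about 3 mm from the mat's centre and its axis within 1° of the mat's. The gripper then rose clear of everything.
- **Bystanders:** they look unmoved in the final top view; I did not measure them again.

**Checks that disagreed or failed:**
- **Pitch check from the scene camera:** it did not work, because a finger hid the barrel. In the wrist view the handle looked level, and the thermometer sat about 6 mm further back in the grip than I first estimated. That is inside the 20 mm aiming tolerance, and I allowed for it when placing.
- **Mould position from the top camera during the first push:** this was unusable because the arm was in the way. I used the wrist camera instead.
- **Refused move calls:** two early calls were rejected because rows must list all six fields. The arm did not move on those.

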